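Shut the gate on the tin fire truck and look inside it with the inspection probe

TASK

The tin fire truck stands loaded in its bay with its ladder taken off: first swing the little iron gate fully shut so that the truck cannot roll out. Then take the orange-handled inspection probe out of its stand and lower its steel rod straight down through the brass ladder socket on the truck's roof, until the white band on the rod is level with the socket's rim, never touching the truck with rod or gripper and not disturbing the wheel hubs, the wind-up key or the jar. Finish holding the probe there in the gripper, upright, still, and centred in the socket with air all round.

Things in the scene. Friction and masses are not known exactly. Their poses are not given: they have to be found in the camera images.
- bay: Fixed beech tray, 124 mm wide (x), 246 mm long (y), grey felt floor 8 mm above the bench. Inner faces of the long side walls 50 mm from the centre line, tops 35 mm above the bench; back wall at its +y end 42 mm high. Two black iron posts (12 mm square, 81 mm high) stand 118 mm to -y, 54 mm either side; the gate hangs between them. Origin: middle of the underside, on the bench.
- gate (a joint): Angle of the black barred iron gate, rad: 0 fully shut (end stop) across the bay's -y end, growing as it swings outwards, away from the truck, to 1.75. Starts 0.9 to 1.5. Upright pins on the bay's -x side; shut it points from them along the bay's +x, at 1.57 along its -y. Stiff pins: stays where left; 0.5 N at the free end moves it. 7 mm thick, 90 mm long, 14 to 60 mm above the bench.
- gate_hinge (a point): Point on the gate's upright pin axis, 37 mm above the bench, fixed to the bay (44 mm to -x and 118 mm to -y of the bay's origin, in bay axes).
- gate_free_end (a point): Top of the gate's free edge (moves with it; a small brass ball on top beside it), 90 mm from the pin axis, 60 mm above the bench, mid-thickness. Its x axis points along the gate away from the pins, its y axis square to the gate towards the inner face (the truck's side when shut).
- truck: Dented red tin fire truck, loose, 202 mm long, 84 mm wide, on two turning axles (stiff to roll), standing on the felt about in line with the bay; cab (cream roof, 95 mm above the felt) at its -y end, by the gate. Flat red roof 86 mm above the felt with the brass socket on it; hollow below the roof, inner floor 36 mm above the felt. 0.45 kg. Origin: under its middle, on the felt; z up.
- socket (a point): Middle of the rim of the brass ladder socket on the truck's roof: an upright ring 38 mm outside, bore 26 mm, standing 12 mm above the roof; bore 14 mm deep, opening into the hollow body; floor inside 62 mm below the rim. It lies 36 mm to +y of the truck's origin, 106 mm above the bench. z: bore axis, up.
- rack: Fixed stand for the probe: a steel base 90 x 100 mm, two beech cheeks at its +y and -y sides, and a beech top board 70 mm (x) by 96 mm (y), its top 98 mm above the bench, with one 14 mm hole in the middle. Origin: middle of the underside, on the bench.
- probe: Cordless inspection probe, loose, upright in the stand: steel rod 9 mm across and 90 mm long below a round orange handle 26 mm across and 80 mm long (90 to 170 mm above the tip). The handle's lower face rests on the stand's top board, the rod hangs through the hole. 0.11 to 0.18 kg. Origin: the rod's tip, 8 mm above the bench at the start; z runs up the rod to the handle.
- probe_tip (a point): Tip of the rod (the lens), the probe's origin.
- probe_band (a point): Middle of the white band (6 mm wide) round the rod, on the rod's axis, 45 mm above the tip; it is to be level with the socket's rim.
- hub_a: Cast zinc wheel hub, loose, 40 mm across, 14 mm high, lying flat between the robot and the bay. To be left alone. Origin: middle of its underside.
- hub_b: The second zinc wheel hub, the same as the first. To be left alone.
- key: Blue enamel tin wind-up key lying flat beyond the bay, 59 mm long, 48 mm over the bow, 5 mm thick. To be left alone. Origin: underside, between bow and stem.
- jar: Glass jar of spare tabs with a brass cap, 56 mm across, 76 mm high, standing on the bench. To be left alone. It and the stand may trade places. Origin: middle of its underside.

How it is judged (in metres and radians):
On the way, in this order (a step that is already met when the one before it is completed fails the run):
1. the gate is fully shut before the probe is anywhere near the socket (value of joint gate below 0.05 rad and horizontal distance between probe_tip and socket above 0.05 m), for 0.2 s.
2. with the gate shut, the rod's tip is brought over the socket from above (value of joint gate below 0.05 rad and horizontal distance between probe_tip and socket below 0.013 m and z of probe_tip in the frame of socket above 0 m), for 0.1 s.
3. the rod goes down through the bore (horizontal distance between probe_tip and socket below 0.0085 m and z of probe_tip in the frame of socket below -0.014 m), for 0.1 s.
At the end, for the whole second after the job is handed in: Gate shut (0.05 rad); the gripper alone holds the probe, still and upright (0.09 rad), its white band level with the socket's rim (8 mm), its axis within 5 mm of the bore's at the rim and 6 mm at the tip, not touching the truck, which stands where it stood (15 mm) (value of joint gate below 0.05 rad and horizontal distance between probe_band and socket below 0.005 m and horizontal distance between probe_tip and socket below 0.006 m and z of probe_band in the frame of socket between -0.008 and 0.008 m and angle between probe's own z axis and vertical below 0.09 rad and linear speed of probe below 0.02 m/s and contact force between the fingers and probe above 1 N and contact force between probe and truck below 0.1 N and distance of truck from where it was at the start of the episode below 0.015 m); the arm keeps its last pose, push and grip.
It fails at once if the probe touches the truck (contact force between probe and truck above 0.2 N).
It fails at once if the gripper or arm touches the truck (contact force between any of the fingers, the arm and truck above 0.5 N).
It fails at once if a hub, the key or the jar is disturbed (distance of any of hub_a, hub_b, key, jar from where it was at the start of the episode above 0.015 m).
It also fails if it takes over 59 s, if anything falls off the work surface, if the arm or the gripper's body presses on something with over 40 N, if the wrist force passes 120 N, or if a joint passes its speed limit or range.

ROBOT

A 7-joint arm with a two-finger parallel gripper is mounted at the origin on the work surface. World frame = base frame: x ahead of the robot, y to its left, z up, the work surface at z = 0. Lengths are in mm, angles in rad, forces in N, time in s.
With the tool pointing down it reaches from about 400 to 875 mm from the base axis. Payload 6.5 kg.
Tool frame: the origin (TCP) lies at the very end of the fingers, on their centre line; the grasp point (between the pads) lies 19 mm behind it; z points along the fingers, y is the line along which they close (so a half turn about z gives the same grasp; the last joint's range is limited). The gripper opens to 85 mm and grips with 20 to 120 N. Pads are 22 mm wide; open, the fingers measure 114 mm over their backs; the gripper's body (76 mm by 85 mm) begins 54 mm behind the grasp point. The pads swing forward as they close: fully open they stand 13 mm farther back than shut.
Start: joints at [-1.295, 0.536, -0.004, 1.538, 0.003, 1.067, -0.071], TCP at [217.864, 612.393, 231.29] pointing down, gripper open.
Joint ranges: [-2.7, 2.7], [-0.37, 2.16], [-1.27, 1.26], [0.24, 2.4], [-1.31, 4.45], [0.19, 1.91], [-2.76, 2.76]. Speed limits (rad/s): [2.39, 2.39, 3.14, 3.14, 3.14, 3.14, 3.14].

INTERFACE

Orientations are given as a unit quaternion [x, y, z, w].
In Python, from bench import env gives the robot as it stands. Calls block until the motion is done:
- env.move_pose(position, orientation): joint-space move of the TCP to a pose.
- env.move_l(position, rotation=None, speed=150, guard=None): straight line of the TCP; rotation=None keeps the orientation; speed is the mean speed in mm/s. With guard (N) it stops when the force on the tool has changed by that much, and returns True; else False.
- env.goto_joints(angles): joint-space move.
- env.open() and env.grasp(grasp_force=None): open the fingers fully, or close them until they stop; grasp_force is the grip in N (None keeps the last).
- env.sleep(seconds).
- env.inverse_kinematics(position, orientation): joint angles nearest the present ones, or None.
- env.observe(): the state.
- env.grab_frame(name): name is "scene" or "top"; returns a dict with "img" (420x560x3 uint8, red, green, blue), "z_map" (420x560 float32, mm along the optical axis (not along the pixel's ray), 0 where there is no reading), "K" (3x3 intrinsics, pixels), "dist_coeffs" ([k1, k2, p1, p2, k3] as OpenCV has them; the pictures are not rectified), "R" (3x3) and "t" (3): a world point X has camera coordinates R X + t. Camera axes: x right, y down, z forward; pixel columns grow to the right and rows downward; lengths in mm; the calibration is good to about 2 mm. A picture is of the moment at which its call begins.
A pose or a line that the arm cannot do raises env.MotionError and nothing moves.
- env.finish_job(): hands the job in; it is judged then, once.
Trained networks look in a picture, given as the dict that the camera call returned (one of the last four; its "shot" number tells which), for a name from the list of things; names that differ only in an ending like _2 or _b are one class to them, and where a whole thing is asked for, a point or a joint stands for the part that bears it (a point fixed in the world has none). Each returns a list of dicts, best first, with "p" (0 to 1); they miss things now and then, are a little off and sometimes report something else, mostly with a low value. They report only what shows in the picture. A call takes as long as a camera call.
- env.look_for(target, picture): "pixel" ([column, row] in pixels, amid what is visible of it).
- env.place_of(target, picture): "pixel" ([column, row] in pixels: a listed point, or the origin of a listed thing).
The state is a dict: "t": time; "joint_positions": joint angles; "qvel": joint speeds; "effort": joint torques, N m; "tcp_pos": TCP position; "eef_rot": TCP orientation; "ft_force": force on the tool from outside, world axes, zero at the start; "wrist_torque": the same for the moment, N m; "gripper_width": opening from 0.0 (shut) to 1.0 (fully open); "grasp_force": force on a finger pad.
Only numpy, scipy, OpenCV 4.12 (cv2) and the standard library are available. Lean on these libraries where they do the work, as an engineer would, in place of code of your own. Each camera call takes 0.05 s, during which the arm holds its last target. There are 200 camera calls.

## Working session

There is one attempt and no reset: what is moved stays moved. The work goes in short steps, each a Python script; the robot and the scene stay as the last script left them, time stands still between calls to the robot, and variables do not carry over. Pictures are saved under pics/ and viewed, at most 10 in all, crops included, and the job is handed in when it is done.

```bash
mkdir -p pics; ls
cat > h.py <<'E'
import numpy as np, cv2
from bench import env
def ray(f,px):
    u=cv2.undistortPoints(np.array([[px]],float),f["K"],np.array(f["dist_coeffs"],float))[0,0]
    R=np.array(f["R"]);t=np.array(f["t"])
    return -R.T@t, R.T@np.array([u[0],u[1],1.])
def atz(f,px,z):
    c,d=ray(f,px); return c+d*(z-c[2])/d[2]
def depth(f,px):
    c,d=ray(f,px); return c+d*f["z_map"][int(round(px[1])),int(round(px[0]))]
def cloud(f):
    h,w=f["z_map"].shape
    g=np.stack(np.meshgrid(np.arange(w),np.arange(h)),-1).reshape(-1,1,2).astype(float)
    u=cv2.undistortPoints(g,f["K"],np.array(f["dist_coeffs"],float))[:,0]
    z=f["z_map"].reshape(-1,1)
    P=np.hstack([u*z,z])
    return ((P-np.array(f["t"]))@np.array(f["R"])).reshape(h,w,3)
def proj(f,X):
    rv=cv2.Rodrigues(np.array(f["R"],float))[0]
    return cv2.projectPoints(np.array(X,float).reshape(-1,3),rv,np.array(f["t"],float),f["K"],np.array(f["dist_coeffs"],float))[0][:,0]
def save(f,n): cv2.imwrite("pics/"+n,f["img"][:,:,::-1])
E
python3 - <<'E'
from h import *
o=env.observe();print(o)
Z=dict(bay=0,gate_hinge=37,gate_free_end=60,truck=8,socket=106,rack=0,probe=8,probe_band=53,hub_a=0,key=0,jar=0)
for n in("scene","top"):
    f=env.grab_frame(n);save(f,n+"0.png")
    print(n,"cam",ray(f,[280,210])[0].round())
    for k,z in Z.items():
        for r in env.place_of(k,f)[:3]:
            print(k,np.round(r["pixel"],1),round(r["p"],2),atz(f,r["pixel"],z).round(1)[:2])
E
```

```text
bench.py
pics
{'t': 0.0, 'joint_positions': array([-1.2952019 ,  0.5371975 , -0.00445914,  1.53890183,  0.00262669,
        1.06730681, -0.07120677]), 'qvel': array([ 1.45921164e-04, -1.63965796e-03,  6.30250332e-04,  6.53463736e-05,
        2.55563877e-03,  1.29386630e-03, -3.97590105e-04]), 'effort': array([ 4.42439687e-04, -5.83409607e+01,  1.04862660e+00, -2.59092450e+01,
        1.22875575e-02,  9.77595599e-03, -9.36098047e-06]), 'tcp_pos': array([217.66058884, 611.77818715, 230.38141749]), 'eef_rot': array([ 1.70019302e-01,  9.85440318e-01, -9.00181822e-04, -8.16736905e-05]), 'ft_force': array([-0.52488943, -0.11848106, -0.24106137]), 'wrist_torque': array([ 0.02097595,  0.00941222, -0.02437031]), 'grasp_force': 0.0, 'gripper_width': 0.9981683191922782}
scene cam [1393.  205.  788.]
bay [294.6 241.3] 0.68 [540.3  26.4]
gate_hinge [250.5 223.2] 0.72 [540.9 -98.2]
gate_free_end [220.4 219.4] 0.58 [ 573.4 -171.1]
truck [293.  241.7] 0.7 [551.7  24.5]
truck [303.4 201.4] 0.5 [367.2  12.3]
socket [312.8 212.7] 0.57 [536.7  70.1]
socket [345.2 213.7] 0.33 [518.6 150.7]
rack [172.5 215.7] 0.79 [ 527.  -341.9]
probe [172.9 211.7] 0.54 [ 518.4 -343.5]
probe [171.9 214.5] 0.25 [ 531.2 -340.4]
probe_band [171.9 202.2] 0.55 [ 530.  -333.6]
hub_a [304.9 203.5] 0.48 [365.8  17. ]
hub_a [348.8 214.9] 0.48 [385.5 153.2]
key [399.7 261.3] 0.56 [542.6 306.7]
key [262.8 295.6] 0.52 [747.3  -2. ]
jar [399.1 260.7] 0.76 [540.7 305.1]
top cam [464.   6. 838.]
gate_hinge [326.9 221.4] 0.67 [530.7 -90.3]
gate_free_end [366.5 196.7] 0.5 [ 577.  -170.2]
truck [269.5 214.3] 0.89 [551.9  29.6]
socket [249.4 210.1] 0.73 [550.6  65. ]
rack [440.9 222.2] 0.94 [ 525.2 -342.1]
hub_a [281.4 302.5] 0.5 [363.9   9. ]
hub_a [214.3 296.4] 0.49 [380.7 151.2]
key [288.8 123.8] 0.63 [755.7 -18.4]
jar [143.1 221. ] 0.75 [545.8 304.7]
```

View pics/top0.png

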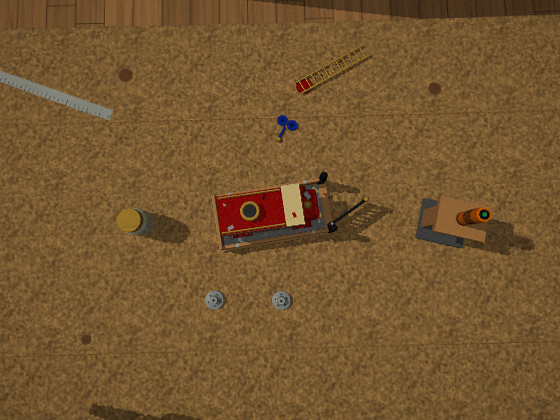

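View pics/scene0.png

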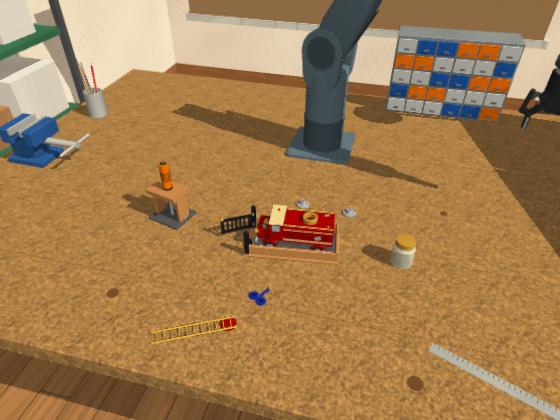

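Top view: the bay is in the middle, with the gate hinge at (331,227), the gate's free end at (365,200) and the socket at (249,211). The probe and stand are at (480,215), the jar at (133,220), the hubs at (214,300) and (282,300), and the key at (287,124). The scene view agrees. Next I'll refine these with depth.

Run:
```python
from h import *
from scipy.optimize import least_squares
def circ(P):
    r=least_squares(lambda p:np.hypot(P[:,0]-p[0],P[:,1]-p[1])-p[2],[*P[:,:2].mean(0),15],loss='soft_l1'); return r.x.round(1)
for n in("top","scene"):
    f=env.grab_frame(n);C=cloud(f).reshape(-1,3);I=f["img"].reshape(-1,3).astype(int)
    v=f["z_map"].reshape(-1)>0
    def box(c,r,z0,z1): return v&(np.hypot(C[:,0]-c[0],C[:,1]-c[1])<r)&(C[:,2]>z0)&(C[:,2]<z1)
    m=box((548,67),30,100,115);P=C[m];print(n,"ring",m.sum(),P.mean(0).round(1),circ(P),np.median(P[:,2]).round(1))
    m=box((525,-342),60,165,190);P=C[m];print("handletop",m.sum(),P.mean(0).round(1),P[:,2].max().round(1))
    m=box((525,-342),60,115,165);P=C[m];print("handle side",m.sum(),circ(P))
    m=box((525,-342),80,93,103);P=C[m];print("board",m.sum(),P.mean(0).round(1));
    if m.sum()>5: print(cv2.minAreaRect(P[:,:2].astype(np.float32)))
    m=box((580,-90),90,70,87);P=C[m]
    for s in(P[P[:,0]<560],P[P[:,0]>600]): print("post",len(s),s.mean(0).round(1) if len(s) else'')
    m=box((555,-140),60,40,68)&(C[:,1]<-108)&(I.max(1)<90);P=C[m];print("gate",m.sum())
    if m.sum()>5:
        l=cv2.fitLine(P[:,:2].astype(np.float32),cv2.DIST_L1,0,.01,.01).ravel();print(l,P.min(0).round(),P.max(0).round())
    m=box((550,30),150,25,40)&(np.abs(C[:,2]-35)<3);P=C[m];print("walls",m.sum(),cv2.minAreaRect(P[:,:2].astype(np.float32)) if m.sum() else '')
    m=box((550,30),130,91,97);P=C[m];print("roof",m.sum(),cv2.minAreaRect(P[:,:2].astype(np.float32)))
    # bands of ring by colour
    for k,z in dict(gate_hinge=37,gate_free_end=60,socket=106).items(): print(k,[(round(r["p"],2),atz(f,r["pixel"],z).round(1)[:2]) for r in env.place_of(k,f)[:2]])
    x0,y0,w,h=(190,160,330,110) if n=="top" else (120,150,250,130)
    cv2.imwrite(f"pics/{n}_crop.png",cv2.resize(f["img"][y0:y0+h,x0:x0+w,::-1],None,fx=2.4 if n=="top" else 3,fy=2.4 if n=="top" else 3))
```

```text
top ring 166 [550.3  65.1 105.2] [550.4  65.1  16.1] 105.2
handletop 216 [ 524.  -339.7  176.8] 182.6
handle side 196 [ 524.6 -343.1   12.9]
board 1451 [ 523.2 -334.4   97.8]
((524.6008911132812, -342.0132141113281), (99.0982437133789, 70.96146392822266), 75.27919006347656)
post 242 [542.2 -61.8  74.2]
post 39 [621.2 -82.9  77.8]
gate 98
[   0.55082744   -0.83461916  548.88086    -132.47992   ] [ 531. -167.   49.] [ 572. -108.   63.]
walls 725 ((552.1923828125, 21.972312927246094), (117.67634582519531, 238.484619140625), 7.9137492179870605)
roof 2040 ((550.86962890625, 63.735618591308594), (76.33161163330078, 127.08087158203125), 6.793693542480469)
gate_hinge [(0.67, array([524. , -97.5]))]
gate_free_end [(0.62, array([ 584.1, -172. ]))]
socket [(0.89, array([549.7,  65. ])), (0.35, array([535.9, 265.1]))]
scene ring 82 [554.8  65.7 103.5] [554.3  65.8  15.9] 103.7
handletop 80 [ 529.8 -338.6  174.5] 181.3
handle side 154 [ 524.6 -341.5   12.6]
board 470 [ 533.5 -336.2   97.8]
((527.56494140625, -340.4801025390625), (99.182861328125, 74.68702697753906), 77.67879486083984)
post 57 [539.5 -69.5  73.2]
post 47 [614.1 -50.   77.6]
gate 113
[   0.56840163   -0.8227512   551.28033    -130.23573   ] [ 535. -169.   40.] [ 583. -109.   61.]
walls 322 ((558.5875854492188, 15.46856689453125), (116.88873291015625, 256.53546142578125), 8.59539794921875)
roof 779 ((555.878173828125, 47.212791442871094), (78.6606674194336, 160.8023223876953), 6.601337909698486)
gate_hinge [(0.59, array([533.8, -98.2]))]
gate_free_end [(0.85, array([ 574.4, -178. ]))]
socket [(0.9, array([539.1,  61.7]))]
```

View pics/top_crop.png

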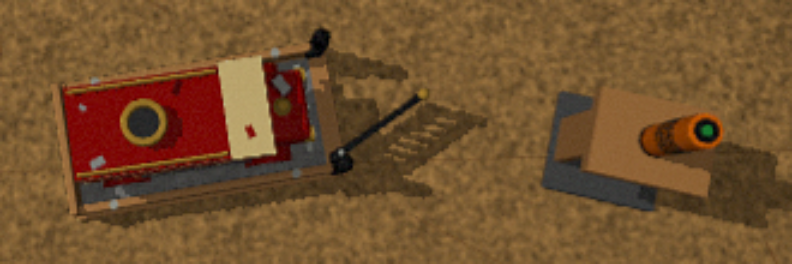

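```bash
cat >> h.py <<'E'
from scipy.spatial.transform import Rotation as Ro
YAW=0.135; H=np.array([524.3,-101.])
def quat(ang):   # tool down, closing axis y at world angle ang
    y=np.array([np.cos(ang),np.sin(ang),0]);z=np.array([0,0,-1.])
    return Ro.from_matrix(np.c_[np.cross(y,z),y,z]).as_quat()
def best(p,ang):
    q0=env.observe()["joint_positions"];c=[]
    for k in(0,np.pi):
        j=env.inverse_kinematics(list(p),list(quat(ang+k)))
        if j is not None:c.append((np.abs(np.array(j)-q0).max(),ang+k,np.round(j,2)))
    return min(c,key=lambda a:a[0]) if c else None
E
cat > gate.py <<'E'
from h import *
def pose(th,off,r=66):
    a=YAW-th;u=np.array([np.cos(a),np.sin(a)]);n=np.array([np.sin(a),-np.cos(a)])
    return H+r*u+off*n, a
env.grasp(20)
p,a=pose(1.2,38)
b=best([*p,160],a);print(b);k=b[1]-a
env.move_pose([*p,160],list(quat(a+k)))
env.move_l([*p,43],speed=120,guard=8)
hit=False
for th in np.arange(1.1,0.09,-0.1):
    p,a=pose(th,15.5); hit=env.move_l([*p,43],list(quat(a+k)),speed=80,guard=15)
    if hit: print("hit",th,env.observe()["ft_force"]);break
if not hit:
    p,a=pose(0,15.5); n=np.array([np.sin(a),-np.cos(a)])
    q=p-8*n
    print("stop",env.move_l([*q,43],list(quat(a+k)),speed=25,guard=6))
o=env.observe();print(o["t"],o["tcp_pos"],o["ft_force"],"nominal",p)
f=env.grab_frame("top");save(f,"gate1.png")
cv2.imwrite("pics/gate1c.png",cv2.resize(f["img"][150:280,190:430,::-1],None,fx=3,fy=3))
E
python3 gate.py
```

```text
(np.float64(1.1078346438628883), -1.065, array([-0.51,  0.75,  1.1 ,  1.9 , -0.79,  1.01, -0.11]))
stop True
10.0167 [ 590.72039949 -101.97202      42.86280772] [ 0.54366132 -1.86097674  0.64512573] nominal [ 591.78563768 -107.47601011]
```

Run:
```python
from h import *
o=env.observe();p=o["tcp_pos"]
n=np.array([np.sin(YAW),-np.cos(YAW),0])
env.move_l(list(p+30*n),speed=100)
env.move_l(list(p+30*n+[0,0,130]),speed=200)
env.move_pose([524.6,-342,290],list(quat(best([524.6,-342,290],YAW)[1])))
a=[];
for nme,(x0,y0,w,h,s) in dict(scene=(190,170,160,110,4),top=(190,160,180,110,4)).items():
    f=env.grab_frame(nme);a.append(cv2.resize(f["img"][y0:y0+h,x0:x0+w,::-1],(720,300 if 0 else 290)))
    C=cloud(f).reshape(-1,3);v=f["z_map"].reshape(-1)>0
    I=f["img"].reshape(-1,3).astype(int)
    m=v&(np.hypot(C[:,0]-575,C[:,1]+95)<60)&(C[:,2]>44)&(C[:,2]<66)&(C[:,0]>540)&(C[:,0]<600)&(I.max(1)<90);P=C[m];print(nme,m.sum())
    if len(P)>5: l=cv2.fitLine(P[:,:2].astype(np.float32),cv2.DIST_L1,0,.01,.01).ravel();print(l,np.arctan2(l[1],l[0]))
    for k,z in dict(gate_free_end=60,gate_hinge=37,socket=106).items(): print(k,[(round(r["p"],2),atz(f,r["pixel"],z).round(1)[:2]) for r in env.place_of(k,f)[:2]])
cv2.imwrite("pics/shut.png",np.vstack(a));o=env.observe();print(o["t"],o["tcp_pos"])
```

```text
scene 45
[ 9.92907345e-01  1.18890874e-01  5.58563232e+02 -9.08323593e+01] 0.11917276
gate_free_end [(0.72, array([567. , -82.5])), (0.67, array([610.4, -87.5]))]
gate_hinge [(0.56, array([540. , -99.6]))]
socket [(0.65, array([532.1,  63.7]))]
top 100
[ 9.8996603e-01  1.4130546e-01  5.7319391e+02 -8.9903046e+01] 0.14177999
gate_free_end [(0.69, array([617.8, -87. ]))]
gate_hinge [(0.82, array([529.9, -94.9]))]
socket [(0.67, array([551. ,  65.7]))]
12.7 [ 524.88464941 -341.46612944  289.77720072]
```

View pics/shut.png

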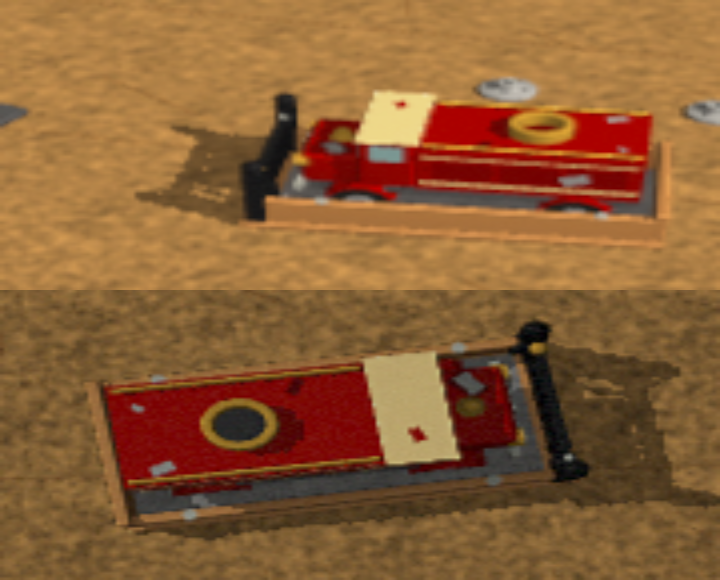

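The gate is shut: its bar runs between both posts (top view, (545,345) to (570,465) in the crop), and its line angle of 0.14 matches the bay's yaw. Next I'll pick up the probe.

Run:
```python
from h import *
env.open()
print(env.move_l([524.6,-342.3,123],speed=120,guard=10))
env.grasp(50)
o=env.observe();print(o["t"],o["tcp_pos"],o["gripper_width"],o["grasp_force"],o["ft_force"])
f0=o["ft_force"]
print(env.move_l([524.6,-342.3,276],speed=120))
env.sleep(.2)
o=env.observe();print(o["t"],o["tcp_pos"],o["gripper_width"],o["grasp_force"],o["ft_force"])
# forward over the socket, high
env.move_l([551,65.3,276],speed=170)
env.sleep(.3);o=env.observe();print(o["t"],o["tcp_pos"],o["grasp_force"],Ro.from_quat(o["eef_rot"]).as_matrix()[:,2])
a=[]
for nme,(x0,y0,w,h) in dict(scene=(250,90,140,180),top=(180,130,140,180)).items():
    f=env.grab_frame(nme);save(f,nme+"2.png");a.append(cv2.resize(f["img"][y0:y0+h,x0:x0+w,::-1],None,fx=2.8,fy=2.8))
    np.savez(nme+"2.npz",**{k:np.array(f[k]) for k in("img","z_map","K","dist_coeffs","R","t")})
    for k in("probe_tip","probe_band","socket"): print(nme,k,[(round(r["p"],2),np.round(r["pixel"],1)) for r in env.place_of(k,f)[:2]])
    t=o["tcp_pos"]; print("expected tip/band/socket px",proj(f,[[t[0],t[1],t[2]-115],[t[0],t[1],t[2]-70],[551,65.3,106]]).round(1))
cv2.imwrite("pics/over.png",np.hstack(a))
```

```text
False
15.6083 [ 524.52676012 -342.37215208  123.22795461] 0.2955941793858972 48.89558136463165 [-1.9728547   0.69341801  2.76036109]
False
17.2333 [ 524.40837711 -342.19272419  275.50999668] 0.2897548380759529 49.028493762016296 [ 0.21738271 -0.76474236 -0.63668253]
20.0833 [550.98781043  65.14483814 276.00689942] 49.03023898601532 [-2.16300068e-05  1.42090571e-05 -1.00000000e+00]
scene probe_tip [(0.52, array([310. , 200.4]))]
scene probe_band [(0.75, array([315.6, 183.3]))]
scene socket [(0.88, array([311.4, 213.1]))]
expected tip/band/socket px [[310.9 198.3]
 [312.  183.1]
 [309.8 215.7]]
top probe_tip [(0.58, array([329.4, 222. ])), (0.51, array([270.3, 214.3]))]
top probe_band [(0.65, array([327.5, 219.6]))]
top socket [(0.85, array([250.1, 210.8]))]
expected tip/band/socket px [[246.7 206.3]
 [244.3 202.9]
 [249.2 209.9]]
```

View pics/over.png

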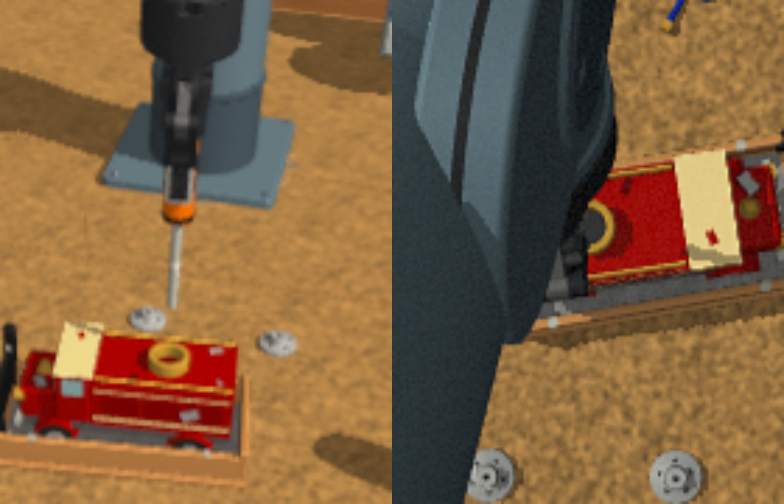

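```bash
cat > fit.py <<'E'
from h import *
from scipy.optimize import least_squares
def hull(f,xy,r,z0,z1):
    t=np.linspace(0,2*np.pi,60);P=[[xy[0]+r*np.cos(a),xy[1]+r*np.sin(a),z] for z in(z0,z1) for a in t]
    return cv2.convexHull(proj(f,P).astype(np.float32))
def cen(h): m=cv2.moments(h);return np.array([m["m10"],m["m01"]])/m["m00"],m["m00"]
def solve(f,target,x0,r,z0,z1): return least_squares(lambda x:cen(hull(f,x,r,z0,z1))[0]-target,x0).x
def blob(mask,c):
    n,l,s,ce=cv2.connectedComponentsWithStats(mask.astype(np.uint8))
    i=1+np.argmax(s[1:,4]); cs,_=cv2.findContours((l==i).astype(np.uint8),cv2.RETR_EXTERNAL,cv2.CHAIN_APPROX_NONE)
    m=np.zeros(mask.shape,np.uint8);cv2.drawContours(m,[cv2.convexHull(max(cs,key=len))],-1,1,-1);ys,xs=np.nonzero(m);return np.array([xs.mean(),ys.mean()]),m.sum(),(xs.min(),xs.max(),ys.min(),ys.max())
def roi(shape,c,r):
    y,x=np.indices(shape);return np.hypot(x-c[0],y-c[1])<r
def ring(f,im):
    hs=cv2.cvtColor(im,cv2.COLOR_RGB2HSV);c=proj(f,[[551,65,100]])[0]
    g=(hs[...,0]>17)&(hs[...,0]<32)&(hs[...,1]>110)&(hs[...,2]>60)&roi(im.shape[:2],c,14)
    b=blob(g,c);return solve(f,b[0],[551,65],19,94,106),b,cen(hull(f,[551,65],19,94,106))
if __name__=="__main__":
    for n in("scene","top"):
        f=dict(np.load(n+"2.npz"));im0=cv2.imread(f"pics/{n}0.png")[:,:,::-1].copy()
        print(n,"ring",ring(f,im0))
        hs=cv2.cvtColor(im0,cv2.COLOR_RGB2HSV);c=proj(f,[[524.6,-342,138]])[0]
        g=(hs[...,0]<11)&(hs[...,1]>215)&(hs[...,2]>50)&roi(im0.shape[:2],c,30)
        g=cv2.morphologyEx(g.astype(np.uint8),cv2.MORPH_CLOSE,np.ones((5,5)))
        b=blob(g,c);print("handle",solve(f,b[0],[524,-342],13,98,178),b,cen(hull(f,[524.6,-342.3],13,98,178)))
        if n=="scene":
            print("ring now",ring(f,f["img"])[:2])
            t=[551,65.1];im=f["img"].astype(int)
            for z in(170,180,190,205,215,225,235): 
                p=proj(f,[[*t,z]])[0];r=int(round(p[1]));row=im[r,int(p[0])-8:int(p[0])+10].sum(1);print(z,p.round(1),row)
E
python3 fit.py
```

```text
scene ring (array([547.13945635,  66.13296738]), (array([310.23636364, 216.75151515]), np.uint64(165), (np.int64(303), np.int64(316), np.int64(210), np.int64(223))), (array([309.57331895, 217.62022848]), 165.06389087741263))Traceback (most recent call last):
  File "fit.py", line 25, in <module>
    b=blob(g,c);print("handle",solve(f,b[0],[524,-342],13,98,178),b,cen(hull(f,[524.6,-342.3],13,98,178)))
  File "fit.py", line 10, in blob
    i=1+np.argmax(s[1:,4]); cs,_=cv2.findContours((l==i).astype(np.uint8),cv2.RETR_EXTERNAL,cv2.CHAIN_APPROX_NONE)
        ~~~~~~~~~^^^^^^^^^
    return _wrapfunc(a, 'argmax', axis=axis, out=out, **kwds)
    return bound(*args, **kwds)
ValueError: attempt to get argmax of an empty sequence
```

```bash
sed -i 's/(hs\[...,0\]<11)&(hs\[...,1\]>215)&(hs\[...,2\]>50)/(hs[...,0]<14)\&(hs[...,1]>205)\&(hs[...,2]>90)/' fit.py
python3 - <<'E'
from h import *
f=dict(np.load("scene2.npz"))
for n in("scene","top"):
    f=dict(np.load(n+"2.npz"));im=cv2.imread(f"pics/{n}0.png");hs=cv2.cvtColor(im,cv2.COLOR_BGR2HSV)
    c=proj(f,[[524.6,-342,130]])[0].round().astype(int);print(n,c,hs[c[1]-1:c[1]+2,c[0]-12:c[0]+13].tolist()[1])
E
python3 fit.py
```

```text
scene [166 178] [[16, 152, 178], [16, 153, 177], [17, 154, 177], [17, 154, 179], [16, 152, 184], [16, 151, 182], [16, 156, 163], [13, 201, 100], [13, 223, 113], [13, 241, 147], [13, 249, 181], [13, 250, 195], [13, 246, 194], [13, 236, 177], [13, 221, 151], [13, 230, 166], [13, 204, 151], [16, 149, 168], [16, 153, 188], [16, 153, 185], [17, 154, 184], [17, 153, 175], [17, 154, 171], [16, 153, 168], [17, 155, 163]]
top [470 217] [[12, 231, 136], [14, 253, 136], [14, 253, 133], [13, 255, 134], [13, 242, 115], [15, 255, 81], [13, 211, 92], [15, 179, 57], [13, 207, 80], [13, 218, 68], [12, 213, 55], [11, 200, 97], [11, 213, 91], [11, 212, 136], [14, 245, 129], [13, 255, 126], [12, 255, 125], [13, 245, 123], [13, 255, 124], [14, 248, 149], [13, 250, 193], [14, 247, 181], [11, 184, 79], [115, 184, 18], [90, 216, 13]]
scene ring (array([547.13945635,  66.13296738]), (array([310.23636364, 216.75151515]), np.uint64(165), (np.int64(303), np.int64(316), np.int64(210), np.int64(223))), (array([309.57331895, 217.62022848]), 165.06389087741263))
handle [ 524.56130894 -342.6805036 ] (array([164.8524
[... 697 characters left out ...]
2.2 179.9] [387 382 382 381 381 383 327 333 436 524 432 346 328 333 346 366 385 394]
225 [312.4 176.4] [394 379 372 382 392 393 363 329 403 507 493 417 393 380 383 384 385 379]
235 [312.6 172.8] [378 368 370 377 365 367 373 333 381 487 523 416 381 385 385 394 392 384]
top ring (array([550.4145694 ,  65.33780369]), (array([249.40397351, 210.52317881]), np.uint64(302), (np.int64(240), np.int64(259), np.int64(201), np.int64(220))), (array([249.57463445, 210.21583946]), 321.57282085716724))
handle [ 525.0649677 -343.9749665] (array([474.55684455, 215.58236659]), np.uint64(431), (np.int64(458), np.int64(490), np.int64(207), np.int64(223))) (array([473.64923995, 215.86360665]), 483.89579754066654)
```

The scene view shows the rod from (314,169) to (312,200), nearly vertical. It's about 0.6 px off in column, the same offset as the ring at (310.2,216.8), so y is aligned. I'll use x = 550.3 from the top view, then lower to just above the rim and check.

Run:
```python
from h import *
env.move_l([550.3,65.2,227],speed=60); env.sleep(.3)
o=env.observe();t=o["tcp_pos"];print(o["t"],t)
a=[]
for n,(x0,y0,w,h) in dict(scene=(285,170,50,60),top=(225,180,50,60)).items():
    f=env.grab_frame(n)
    a.append(cv2.resize(f["img"][y0:y0+h,x0:x0+w,::-1],None,fx=8,fy=8,interpolation=cv2.INTER_CUBIC))
    if n=="scene":
        for k,X in dict(tip=[*t[:2],t[2]-115.2]).items(): print(k,proj(f,X))
        C=cloud(f);p=proj(f,[*t[:2],130])[0]
        B=C[175:215,300:325].reshape(-1,3)
        s=B[(np.hypot(B[:,0]-550,B[:,1]-65)<15)&(B[:,2]>120)&(B[:,2]<160)];print("rod",len(s),s.mean(0),np.median(s,0))
        R=C[205:228,298:325].reshape(-1,3);R=R[np.abs(R[:,2]-106)<2.0];R=R[np.hypot(R[:,0]-550,R[:,1]-65)<24];print("rim",len(R),R.min(0),R.max(0),R.mean(0))
        # overlay model rim (outer,inner) in a second panel
        im=a[-1].copy();th=np.linspace(0,6.283,60)
        for r in(13,19):
            q=proj(f,[[t[0]+r*np.cos(b),t[1]+r*np.sin(b),106] for b in th]);q=((q-[x0,y0]+.5)*8).astype(int);cv2.polylines(im,[q],True,(0,255,0),1)
        for z,r in((t[2]-115.2,4.5),):
            q=proj(f,[[t[0]+r*np.cos(b),t[1]+r*np.sin(b),z] for b in th]);q=((q-[x0,y0]+.5)*8).astype(int);cv2.polylines(im,[q],True,(255,0,0),1)
        a[0]=np.hstack([a[0],im])
cv2.imwrite("pics/near.png",a[0])
```

```text
21.75 [550.43754675  65.26874152 227.23066311]
tip [[309.96605727 213.74953904]]
rod 49 [555.15881301  65.68657352 141.20640845] [555.17277633  65.60922751 142.14609796]
rim 33 [535.87865285  48.62249279 104.00232211] [571.02284893  82.07327422 106.22416296] [555.1450025   65.23071507 104.9005203 ]
```

View pics/near.png

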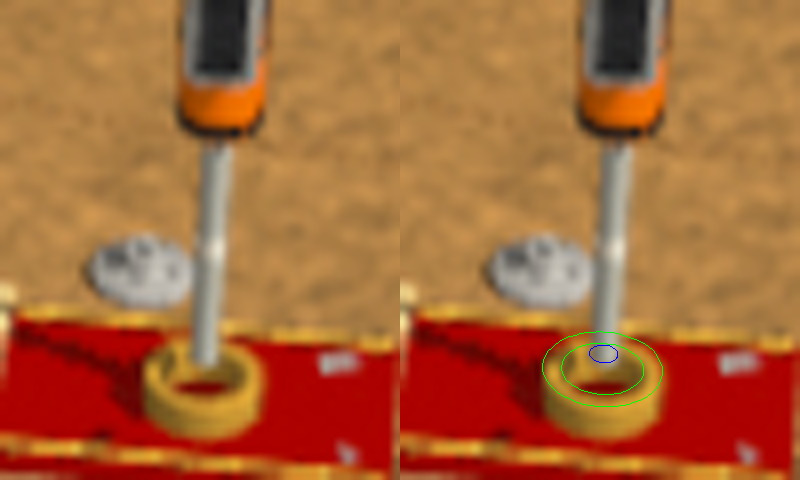

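The rod tip at crop (206,367) sits centrally against the ring, whose bore centre is about (203,372). Rod and ring both have about the same small offset from the model, so the remaining error is near 1 mm. Lowering now.

Run:
```python
from h import *
env.move_l([550,64.9,176],speed=25); env.sleep(.5)
o=env.observe();t=o["tcp_pos"];print(o["t"],t,o["ft_force"],o["grasp_force"])
f=env.grab_frame("scene");x0,y0=285,170
im=cv2.resize(f["img"][y0:y0+60,x0:x0+50,::-1],None,fx=8,fy=8,interpolation=cv2.INTER_CUBIC);b=im.copy()
th=np.linspace(0,6.283,60)
for r,z in((13,106),(4.5,103),(4.5,109),(4.5,106)):
    q=proj(f,[[t[0]+r*np.cos(c),t[1]+r*np.sin(c),z] for c in th]);q=((q-[x0,y0]+.5)*8).astype(int);cv2.polylines(b,[q],True,(0,255,0),1)
cv2.imwrite("pics/in.png",np.hstack([im,b]))
C=cloud(env.grab_frame("top")).reshape(-1,3)
print([(round(r["p"],2),np.round(r["pixel"],1)) for r in env.place_of("probe_band",f)[:2]])
```

```text
24.5417 [549.97439023  64.89455732 176.00041211] [-0.31207267  0.90561263 -2.04314821] 49.03025150299072
[]
```

View pics/in.png

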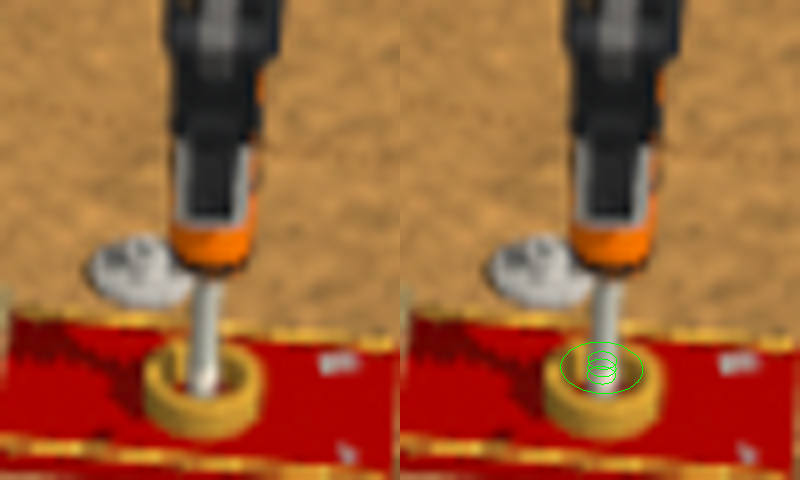

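The rod passes through the ring at column 203 with the ring centred at 203 and dark gaps on both sides. The band, at about row 380, is roughly level with the rim, perhaps 1–2 mm low. I'll raise it 1 mm and hand in.

Run:
```python
from h import *
env.move_l([550,64.9,177.2],speed=15); env.sleep(.5)
print(env.observe()["t"],env.finish_job())
```

```text
the job is handed in; nothing more can be done
25.4417 None
```

The job is handed in at 25.4 s, with the gate shut and the probe held still and upright in the socket. By the cameras it is centred to about 1–2 mm with the band level with the rim; the hand-in call gave no verdict.

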